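# Fetch the laser power sensor from the crowded tray

## Robot

A 6-joint arm with a two-finger parallel gripper is mounted at the origin on the work surface. World frame = base frame: x ahead of the robot, y to its left, z up, the work surface at z = 0. Lengths are in mm, angles in rad, forces in N, time in s.
With the tool pointing down it reaches from about 350 to 875 mm from the base axis. Payload 4.2 kg.
Tool frame: the origin (TCP) lies at the very end of the fingers, on their centre line; the grasp point (between the pads) lies 19 mm behind it (pinch_z is the distance from the TCP to the grasp point, in mm); z points along the fingers, y is the line along which they close (so a half turn about z gives the same grasp; the last joint's range is limited). The gripper opens to 85 mm and grips with 20 to 120 N. Pads are 22 mm wide; open, the fingers measure 114 mm over their backs; the gripper's body (76 mm by 85 mm) begins 54 mm behind the grasp point. The pads swing forward as they close: fully open they stand 13 mm farther back than shut.
Start: joints at [-1.036, 0.385, 0.008, 0, -1.194, -0.259], TCP at [170.214, -601.354, 231.312] pointing down, gripper open.
Joint ranges: [-3.14, 3.14], [-1.21, 2.06], [-1.07, 1.41], [-3.16, 2.05], [-2.99, -0.16], [-3.1, 3.1]. Speed limits (rad/s): [2.79, 2.79, 3.14, 3.14, 3.14, 3.14].

## Interface

Orientations are given as a unit quaternion [x, y, z, w].
In Python, from bench import * gives the robot as it stands.
- The arm moves only by the tool arm_command, never from a script. Its argument "steps" is one flat list of numbers, 4 for each row, row after row: the shift along the tool's x, y, z in m, then the turn about the tool's z in rad. In form: [tx, ty, tz, roll, tx, ty, tz, roll, ...]. A call has 1 to 20 rows; each row shifts and turns the commanded pose from where the row before left it, along the tool's axes as they then stand; what a row does not reach is not made up. A row lasts 1/8 s, in which the tool goes at most 62.5 mm and 10.7 degrees, less where a joint would pass 70% of its speed; a pose out of reach is approached as far as the arm can. A call with a gripper value outside its range is refused whole. "grip" is the finger opening in m, from 0 to 0.0854, set as the call begins (left out, the last holds). The fingers move at their own pace and stop on an object; the grip force is fixed at half the most. Time passes only in rows, so rows that do not move let the fingers close. It gives the time, the measured TCP pose, the force, the opening and the grip force at its end, in the units of the state.
- read_state(): the state, without advancing time (a new reading comes with each control period).
- get_image(name): name is "side" or "top"; returns the picture (480x640x3 uint8, red, green, blue); there is no depth.
- get_calibration(name): a dict with "camera_matrix" (3x3 intrinsics, pixels), "cam_to_world" (4x4, takes a point from camera to world coordinates). Camera axes: x right, y down, z forward; pixel columns grow to the right and rows downward; lengths in mm; the calibration is good to about 2 mm. A picture is of the moment at which its call begins. get_calibration takes no time and is no camera call.
- job_done(): hands the job in; it is judged then, once.
The state is a dict: "clock": time; "joints": joint angles; "joint_vel": joint speeds; "joint_efforts": joint torques, N m; "position": TCP position; "ee_rot": TCP orientation; "contact_force": force on the tool from outside, world axes, zero at the start; "wrist_torque": the same for the moment, N m; "gripper_width": finger opening in mm; "grasp_force": force on a finger pad.
Only numpy, scipy, OpenCV 4.12 (cv2) and the standard library are available. Lean on these libraries where they do the work, as an engineer would, in place of code of your own. Each camera call takes 0.05 s, during which the arm holds its last target. There are 200 camera calls.

## Task

The laser's power is to be checked: fetch the finned black power sensor from the back of the grey tray and stand it, face up, in the middle of the round copper chuck of the sample stage. The three tall containers around it leave no room for a gripper, so first set all three aside, standing on the blue mat, keep them there until the sensor stands on the chuck, and then put each one back in the tray where it stood at the start. Set everything down gently and upright, let nothing fall, and leave the lens objective and the lens case in the tray undisturbed.

Things in the scene. Friction and masses are not known exactly. Their poses are not given: they have to be found in the camera images.
- sensor: Laser power sensor: black finned round puck, 50 mm diameter, 40 mm high, with an orange ring and a pale grey disc on its top face. At the start it stands in the tray at the back in the middle, with one tall container about 62 mm to its left, one 62 mm to its right and one 62 mm in front of it (centre to centre); they are taller than it by about 100 mm. Mass 0.18 to 0.33 kg. Origin: centre of its underside, z up.
- amber_bottle: Brown (amber) bottle with a black cap and a white label. Round and upright, 48 mm diameter, stepping in between 87 and 105 mm height to a straight cap of 28 mm diameter that runs up to the top at 140 mm; take it by the cap from above. Mass 0.15 to 0.4 kg. Origin: centre of its underside, z up.
- duster_can: Air-duster can, red and bare steel, with a red cap. Round and upright, 48 mm diameter, stepping in between 89 and 107 mm height to a straight cap of 28 mm diameter that runs up to the top at 144 mm; take it by the cap from above. Mass 0.15 to 0.4 kg. Origin: centre of its underside, z up.
- white_bottle: White plastic bottle with a green cap and a green label. Round and upright, 48 mm diameter, stepping in between 85 and 103 mm height to a straight cap of 28 mm diameter that runs up to the top at 138 mm; take it by the cap from above. Mass 0.15 to 0.4 kg. Origin: centre of its underside, z up.
- tray: Grey rectangular accessory tray fixed to the bench, 160 mm (x) by 220 mm (y), rim 20 mm high, walls and floor 4 mm thick, so things in it stand 4 mm above the bench. It holds the sensor, the three containers, the objective and the lens case. Origin: centre of its underside, on the bench; x points to its back, away from the robot, y to its left.
- mat: Blue rectangular rubber mat, fixed, 150 mm (x) by 210 mm (y), 4 mm thick, empty: the side area, wide enough for three containers side by side along its y axis at about 65 mm spacing. On one side of the tray, left or right. Origin: centre of its underside, on the bench, z up.
- stage: Sample stage, fixed, on the other side of the tray from the mat: black base plate 170 by 200 mm, aluminium carriage 150 by 150 mm with its top at 36 mm, and on it a flat copper chuck of 96 mm diameter whose top is 48 mm above the bench; a small black motor (up to 44 mm high) at the +y end. Origin: on the bench, straight under the centre of the chuck, z up.
- objective: Microscope objective standing in a front corner of the tray: brass, 30 mm diameter, tapering above 26 mm to the top at 42 mm. To be left alone. Origin: centre of its underside.
- lens_case: Round lens case, blue with a yellow lid, 38 mm diameter, 18 mm high, in the other front corner of the tray. To be left alone. Origin: centre of its underside.
Not all that is in view belongs to the job. There is more than one size of the white_bottle; the one meant has the size given above. Leave any purple look-alike of the duster_can alone.

How it is judged (in metres and radians):
On the way, in this order (a step that is already met when the one before it is completed fails the run):
1. all three containers stand upright on the blue mat, let go, with the sensor still standing in the tray (x of amber_bottle in the frame of mat between -0.075 and 0.075 m and y of amber_bottle in the frame of mat between -0.105 and 0.105 m and z of each of amber_bottle, duster_can, white_bottle in the frame of mat below 0.008 m and angle between each of amber_bottle, duster_can, white_bottle's own z axis and vertical below 0.12 rad and x of duster_can in the frame of mat between -0.075 and 0.075 m and y of duster_can in the frame of mat between -0.105 and 0.105 m and x of white_bottle in the frame of mat between -0.075 and 0.075 m and y of white_bottle in the frame of mat between -0.105 and 0.105 m and contact force between each of amber_bottle, duster_can, white_bottle and the fingers below 0.1 N and linear speed of each of amber_bottle, duster_can, white_bottle below 0.02 m/s and distance of sensor from where it was at the start of the episode below 0.03 m), for 0.2 s.
2. the sensor stands face up in the middle of the copper chuck, let go, while the three containers still stand on the mat (horizontal distance between sensor and stage below 0.012 m and z of sensor in the frame of stage between 0.044 and 0.052 m and angle between sensor's own z axis and vertical below 0.1 rad and contact force between sensor and the fingers below 0.1 N and linear speed of sensor below 0.02 m/s and x of amber_bottle in the frame of mat between -0.075 and 0.075 m and y of amber_bottle in the frame of mat between -0.105 and 0.105 m and z of each of amber_bottle, duster_can, white_bottle in the frame of mat below 0.008 m and angle between each of amber_bottle, duster_can, white_bottle's own z axis and vertical below 0.12 rad and x of duster_can in the frame of mat between -0.075 and 0.075 m and y of duster_can in the frame of mat between -0.105 and 0.105 m and x of white_bottle in the frame of mat between -0.075 and 0.075 m and y of white_bottle in the frame of mat between -0.105 and 0.105 m), for 0.2 s.
At the end, for the whole second after the job is handed in: The sensor stands upright on the copper chuck with its axis within 12 mm of the chuck's centre, and each of the three containers stands upright in the tray within 12 mm of where it stood at the start; all are released and at rest (horizontal distance between sensor and stage below 0.012 m and z of sensor in the frame of stage between 0.044 and 0.052 m and angle between each of sensor, amber_bottle, duster_can, white_bottle's own z axis and vertical below 0.1 rad and contact force between each of sensor, amber_bottle, duster_can, white_bottle and the fingers below 0.1 N and linear speed of each of sensor, amber_bottle, duster_can, white_bottle below 0.02 m/s and distance of each of amber_bottle, duster_can, white_bottle from where it was at the start of the episode below 0.012 m); the robot touches nothing.
It fails at once if the objective or the lens case in the tray is shifted by more than 15 mm (distance of any of objective, lens_case from where it was at the start of the episode above 0.015 m).
It fails at once if the sensor or a container is tipped by more than 40 degrees (angle between any of amber_bottle, duster_can, white_bottle, sensor's own z axis and vertical above 0.7 rad).
It fails at once if the sensor or a container falls (touched by nothing and faster than 0.6 m/s, a drop of about 2 cm) ((contact force between amber_bottle and anything else below 0.02 N and linear speed of amber_bottle above 0.6 m/s) or (contact force between duster_can and anything else below 0.02 N and linear speed of duster_can above 0.6 m/s) or (contact force between white_bottle and anything else below 0.02 N and linear speed of white_bottle above 0.6 m/s) or (contact force between sensor and anything else below 0.02 N and linear speed of sensor above 0.6 m/s)).
It also fails if it takes over 141 s, if anything falls off the work surface, if the arm or the gripper's body presses on something with over 40 N, if the wrist force passes 120 N, or if a joint passes its speed limit or range.

## Working session

There is one attempt and no reset: what is moved stays moved. The work goes in short steps, Python scripts to look and compute and a tool call to move; the robot and the scene stay as the last step left them, time stands still between calls to the robot, and variables do not carry over. Pictures are saved under pics/ and viewed, at most 14 in all, crops included, and the job is handed in when it is done.

Besides the shell and the picture viewer there is one more tool, called after "Request:" as a command line: name --argument value ..., lists and objects as JSON in quotes. arm_command: Moves the arm, as the interface text tells. Its arguments: {"type":"object","properties":{"steps":{"type":"array","items":{"type":"number"}},"grip":{"type":"number"}},"required":["steps"]}

```bash
mkdir -p pics; python3 - <<'E'
from bench import *
import cv2
for n in("top","side"):
    cv2.imwrite(f"pics/{n}0.png",cv2.cvtColor(get_image(n),cv2.COLOR_RGB2BGR)); c=get_calibration(n); print(n,c["camera_matrix"],c["cam_to_world"])
print(read_state())
E
```

```text
top [[435.78812619   0.         321.4337169 ]
 [  0.         435.78812619 234.87488708]
 [  0.           0.           1.        ]] [[ 6.74870824e-03 -9.96502121e-01  8.32945248e-02  5.15561999e+02]
 [-9.99931584e-01 -5.92910522e-03  1.00832629e-02 -2.33795166e+00]
 [-9.55413089e-03 -8.33568751e-02 -9.96473958e-01  1.00511768e+03]
 [ 0.00000000e+00  0.00000000e+00  0.00000000e+00  1.00000000e+00]]
side [[499.21771936   0.         319.71097722]
 [  0.         499.21771936 240.65669535]
 [  0.           0.           1.        ]] [[-8.69876319e-01 -3.35017557e-01  3.62047547e-01  2.98602685e+02]
 [-4.93052059e-01  6.12349819e-01 -6.18002723e-01  5.50689139e+02]
 [-1.46579876e-02 -7.16094222e-01 -6.97849703e-01  6.38457326e+02]
 [ 0.00000000e+00  0.00000000e+00  0.00000000e+00  1.00000000e+00]]
{'clock': 0.1, 'joints': array([-1.03636329e+00,  3.85481636e-01,  6.79600273e-03, -4.29228553e-04,
       -1.19401005e+00, -2.58618238e-01]), 'joint_vel': array([ 0.0018284 , -0.00125098,  0.00513488,  0.00073073,  0.00025846,
       -0.00081096]), 'joint_efforts': array([-3.79436096e-04, -3.93319094e+01,  1.88929760e+01,  4.19793740e+00,
       -2.55421452e-03,  5.96507846e-06]), 'position': array([ 170.09736477, -600.87917017,  230.34375555]), 'ee_rot': array([-1.37392218e-01,  9.90516248e-01,  9.53035812e-04, -1.82774978e-04]), 'contact_force': array([-0.03062613,  0.38822604,  0.23229864]), 'wrist_torque': array([-0.04011936,  0.03531212,  0.02245471]), 'grasp_force': 0.0, 'gripper_width': 85.16878580532838}
```

View pics/top0.png

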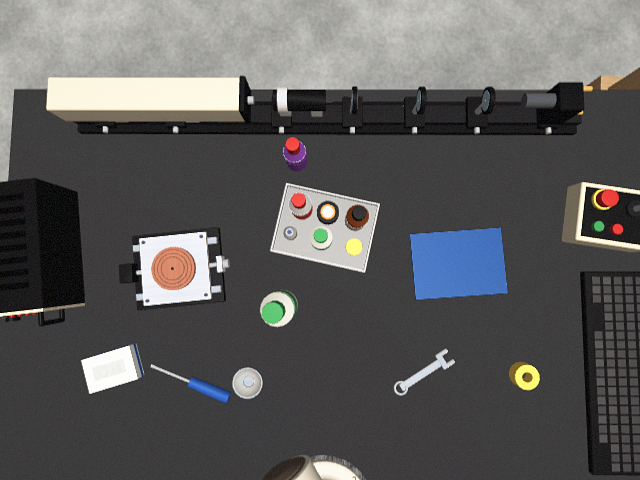

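View pics/side0.png

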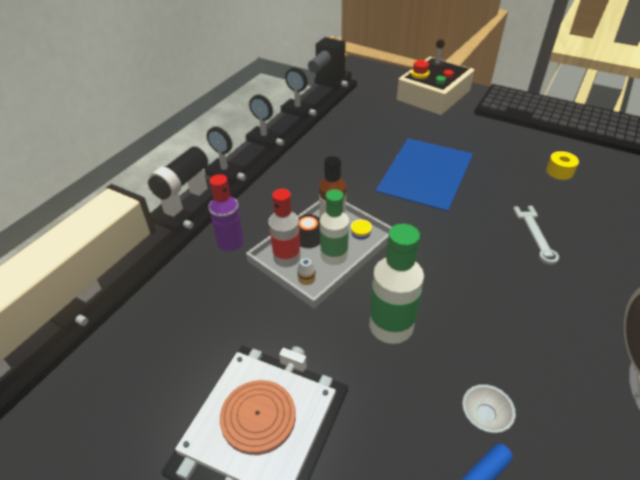

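Top view: tray ~(325,228), turned by about 12°. Red can cap (298,200), amber cap (358,215), green cap (321,236), sensor (328,212). The mat is at (459,263) and the chuck at (173,268). The big white bottle at (278,308) and the purple can at (294,150) are decoys. Next I measure by fitting projected models to the colour masks.

```bash
cat > h.py <<'E'
import numpy as np, cv2
from scipy.optimize import minimize
from bench import *
def proj(n,P):
    c=get_calibration(n);T=np.linalg.inv(c["cam_to_world"]);p=np.atleast_2d(P)@T[:3,:3].T+T[:3,3];q=p@c["camera_matrix"].T
    return q[:,:2]/q[:,2:]
def ray(n,u,z):
    c=get_calibration(n);M=np.array(c["cam_to_world"]);d=M[:3,:3]@np.linalg.inv(c["camera_matrix"])@[u[0],u[1],1]
    return (M[:3,3]+d*(z-M[2,3])/d[2])
A=np.linspace(0,2*np.pi,40,endpoint=False)
def circ(x,y,r,z): return np.c_[x+r*np.cos(A),y+r*np.sin(A),0*A+z]
S=4
def mask_cyl(n,x,y,r,z0,z1):
    h=cv2.convexHull(proj(n,np.r_[circ(x,y,r,z0),circ(x,y,r,z1)]).astype(np.float32))
    m=np.zeros((480*S,640*S),np.uint8);cv2.fillPoly(m,[np.round((h+.5)*S*16-8).astype(np.int32)],255,cv2.LINE_AA,4);return m>127
def fit(n,mask,x,y,r,z0,z1):
    M=cv2.resize(mask.astype(np.uint8),None,fx=S,fy=S,interpolation=cv2.INTER_NEAREST)>0
    f=lambda p:-(lambda m:(m&M).sum()/(m|M).sum())(mask_cyl(n,p[0],p[1],r,z0,z1))
    s=minimize(f,[x,y],method="Nelder-Mead",options=dict(initial_simplex=[[x-4,y-4],[x+6,y],[x,y+6]],xatol=.1,fatol=1e-4));return s.x,-s.fun
def near(mask,u,rad):
    m=np.zeros_like(mask,np.uint8);cv2.circle(m,(int(u[0]),int(u[1])),rad,1,-1);mm=(mask&(m>0)).astype(np.uint8)
    k,l,st,_=cv2.connectedComponentsWithStats(mm)
    return l==1+np.argmax(st[1:,4]) if k>1 else mm>0
def hsv(im): return [c.astype(int) for c in cv2.split(cv2.cvtColor(im,cv2.COLOR_RGB2HSV))]
def col(im,what):
    h,s,v=hsv(im)
    return {"red":((h<6)|(h>172))&(s>150)&(v>90),"green":(h>50)&(h<80)&(s>130)&(v>60),"black":v<45,"copper":(h>3)&(h<16)&(s>80)&(v>90),
      "blue":(h>100)&(h<120)&(s>140)&(v>70),"orange":(h>8)&(h<24)&(s>120)&(v>120)}[what]
E
python3 - <<'E'
from h import *
I={n:get_image(n) for n in("top","side")}
for name,c,H,ut,us in(("duster","red",148,(298,200),(282,203)),("white","green",142,(321,236),(335,203)),("amber","black",144,(360,214),(333,168))):
    for n,u in(("top",ut),("side",us)):
        m=near(col(I[n],c),u,14); p0=ray(n,u,H-15)
        (p,s)=fit(n,m,p0[0],p0[1],14,H-33,H); print(name,n,p.round(1),round(s,2),m.sum())
for n,u,r in(("top",(173,268),40),("side",(258,416),55)):
    m=near(col(I[n],"copper"),u,r);p=cv2.minEnclosingCircle
    p0=ray(n,u,48);print("chuck",n,fit(n,m,p0[0],p0[1],48,36,48),m.sum())
m=near(col(I["top"],"blue"),(459,263),80).astype(np.uint8)
for n,u in(("top",(459,263)),("side",(426,172))):
    m=near(col(I[n],"blue"),u,80).astype(np.uint8);k=max(cv2.findContours(m,0,2)[0],key=cv2.contourArea)
    q=cv2.approxPolyDP(cv2.convexHull(k),6,True)[:,0];w=np.array([ray(n,x,4)[:2] for x in q]);print("mat",n,w.round(),w.mean(0).round(1))
for n,u in(("top",(328,212)),("side",(309,225))):
    m=near(col(I[n],"orange"),u,14);ys,xs=np.nonzero(m);print("orange",n,m.sum(),xs.mean(),ys.mean(),ray(n,(xs.mean(),ys.mean()),44).round(1))
print("tray",[ray("top",u,20).round() for u in((286,184),(379,204),(365,271),(271,251))])
im=I["top"].copy()[165:285,255:395]
im=cv2.resize(im,None,fx=5,fy=5,interpolation=cv2.INTER_CUBIC);cv2.imwrite("pics/c1.png",im[...,::-1])
E
```

```text
duster top [658.6  53.6] 0.83 160
duster side [658.   54.6] 0.81 372
white top [587.4   8.9] 0.59 103
white side [605.  -22.5] 0.36 151
amber top [625.2 -60.5] 0.14 27
amber side [633.5 -68.6] 0.79 308
chuck top (array([520.20969652, 334.46986355]), np.float64(0.9355132417560666)) 1477
chuck side (array([522.67923247, 333.32065709]), np.float64(0.9287036291944959)) 4328
mat top [[ 618. -403.]
 [ 469. -412.]
 [ 454. -208.]
 [ 602. -196.]] [ 535.9 -304.8]
mat side [[ 617. -398.]
 [ 472. -412.]
 [ 455. -206.]
 [ 600. -194.]] [ 535.9 -302.4]
orange top 77 327.14285714285717 211.1818181818182 [648.8  -4.9  44. ]
orange side 102 307.80392156862746 222.80392156862746 [647.9  -5.1  44. ]
tray [array([714.,  90.,  20.]), array([ 669., -123.,   20.]), array([517., -91.,  20.]), array([561., 122.,  20.])]
```

View pics/c1.png

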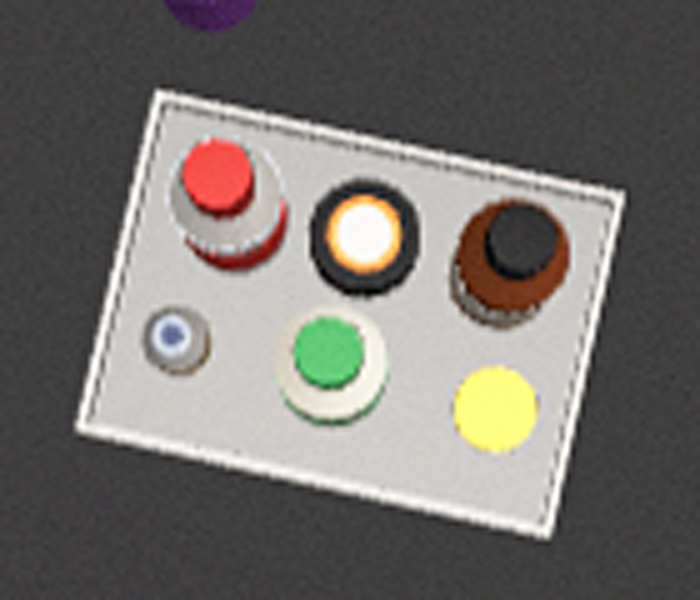

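Crop shows red cap top (218,176), amber cap top (522,240), green cap top (329,352) and sensor disc (366,234), i.e. image px = 255/165 + u/5 − 0.4. The scene is otherwise as expected.

```bash
python3 - <<'E'
from h import *
g=lambda u,v,z:ray("top",(255+u/5-.4,165+v/5-.4),z).round(1)
d,a,w,s=[g(*t) for t in((218,176,148),(522,240,144),(329.5,352,142),(366,234,44))]
print(d,a,w,s,[np.linalg.norm((x-s)[:2]).round(1) for x in(d,a,w)])
I=get_image("side");h,S_,v=hsv(I)
g2=(h>40)&(h<90)&(S_>90)&(v>50); g2[215:]=0
m=near(g2,(335,203),16);print("white side",fit("side",m,587,-8,14,109,142),m.sum())
It=get_image("top");h,S_,v=hsv(It)
m=near((h>40)&(h<90)&(S_>100)&(v>50),(320,235),10);print("white top",fit("top",m,587,4,14,109,142),m.sum())
print("amber px",It[212,356:363].tolist())
m=near((v<60)&(S_<80),(359,213),9);print("amber top",fit("top",m,632,-67,14,111,144),m.sum())
dd=(h>0)&(((v<60)&(S_<80))|((S_>100)&(h>8)&(h<24))|(v>235)); m=near(dd,(327,212),13);print("sensor top",fit("top",m,648,-6,25,4,44),m.sum())
for n,p in(("objective",g(171,337,46)),("case",g(496,408,22))):print(n,p)
print("big",ray("top",(273,313),190).round(),"side",ray("side",(404,240),190).round())
E
```

```text
[656.9  53.  148. ] [632.5 -68.1 144. ] [587.4   8.3 142. ] [648.4  -6.4  44. ] [np.float64(60.0), np.float64(63.7), np.float64(62.7)]
white side (array([588.67055061,   7.59893337]), np.float64(0.8318881118881118)) 375
white top (array([587.90864489,   9.38764954]), np.float64(0.8306480486931614)) 145
amber px [[56, 57, 56], [60, 59, 57], [54, 55, 56], [56, 50, 54], [57, 57, 55], [54, 53, 55], [58, 57, 56]]
amber top (array([634.20428695, -68.74114233]), np.float64(0.6809633784229627)) 129
sensor top (array([646.98857236,  -5.5425241 ]), np.float64(0.7292935013450376)) 322
objective [601.7  79.6  46. ]
case [572.5 -65.6  22. ]
big [438.  95. 190.] side [437. 101. 190.]
```

Request:
arm_command --steps '[0, 0, 0, 0.138, 0, 0, 0, 0.138, -0.029, 0.0333, 0, 0, -0.029, 0.0333, 0, 0, -0.029, 0.0333, 0, 0, -0.029, 0.0333, 0, 0, -0.029, 0.0333, 0, 0, -0.029, 0.0333, 0, 0, -0.029, 0.0333, 0, 0, -0.029, 0.0333, 0, 0, -0.029, 0.0333, 0, 0, -0.029, 0.0333, 0, 0, -0.029, 0.0333, 0, 0, -0.029, 0.0333, 0, 0, -0.029, 0.0333, 0, 0, -0.029, 0.0333, 0, 0, -0.029, 0.0333, 0, 0, -0.029, 0.0333, 0, 0, 0, 0, 0, 0, 0, 0, 0, 0]' --grip 0.052

```text
clock: 2.8
position: [634.0, -68.7, 231.0]
ee_rot: [-0.0, 1.0, -0.0, -0.0]
contact_force: [-1.0, -1.1, 0.5]
gripper_width: 52.2
grasp_force: 0.0
```

Request:
arm_command --steps '[0, 0.0005, 0.02, 0, 0, 0, 0.02, 0, 0, 0, 0.02, 0, 0, 0, 0.02, 0, 0, 0, 0.018, 0, 0, 0, 0.01, 0, 0, 0, 0.008, 0, 0, 0, 0, 0, 0, 0, 0, 0]'

```text
clock: 3.92
position: [634.7, -68.2, 116.0]
ee_rot: [0.0, 1.0, -0.0, 0.001]
contact_force: [-0.3, -1.1, -0.7]
gripper_width: 52.1
grasp_force: 0.0
```

```bash
python3 - <<'E'
from h import *
I=get_image("side")[70:310,200:520]
cv2.imwrite("pics/s1.png",cv2.resize(I,None,fx=2.5,fy=2.5)[...,::-1])
E
```

```text
(no output)
```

View pics/s1.png

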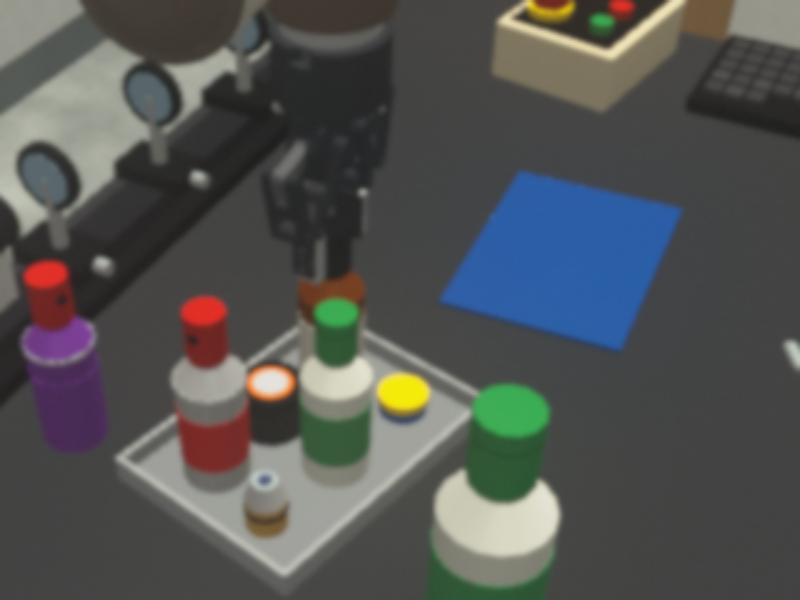

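The fingers straddle the amber cap at crop (322,250) and nothing is touched. Closing.

Request:
arm_command --steps '[0, 0, 0, 0, 0, 0, 0, 0, 0, 0, 0, 0, 0, 0, 0, 0, 0, 0, 0, 0, 0, 0, 0, 0]' --grip 0.02

```text
clock: 4.72
position: [634.8, -68.3, 116.0]
ee_rot: [-0.0, 1.0, -0.0, 0.001]
contact_force: [0.4, 0.1, 5.9]
gripper_width: 26.5
grasp_force: 59.3
```

Request:
arm_command --steps '[0, 0, -0.004, 0, 0, 0, -0.012, 0, 0, 0, -0.018, 0, 0, 0, -0.018, 0, 0, 0, -0.018, 0, 0.0085, -0.0273, 0, 0, 0.0085, -0.0273, 0, 0, 0.0085, -0.0273, 0, 0, 0.0085, -0.0273, 0, 0, 0.0085, -0.0273, 0, 0, 0.0085, -0.0273, 0, 0, 0.0085, -0.0273, 0, 0, 0.0085, -0.0273, 0, 0, 0.0085, -0.0273, 0, 0, 0.0085, -0.0273, 0, 0, 0.0085, -0.0273, 0, 0, 0, 0, 0, 0, 0, 0, 0, 0]'

```text
clock: 6.98
position: [540.5, -368.0, 184.8]
ee_rot: [0.0, 1.0, 0.001, -0.0]
contact_force: [-0.7, 0.2, -3.0]
gripper_width: 26.4
grasp_force: 59.6
```

Request:
arm_command --steps '[0, 0, 0.018, 0, 0, 0, 0.018, 0, 0, 0, 0.016, 0, 0, 0, 0.008, 0, 0, 0, 0.004, 0, 0, 0, 0.002, 0, 0, 0, 0.0015, 0, 0, 0, 0.0015, 0, 0, 0, 0, 0, 0, 0, 0, 0]'

```text
clock: 8.22
position: [540.8, -368.5, 116.5]
ee_rot: [0.0, 1.0, -0.0, 0.0]
contact_force: [-0.1, 1.2, -3.2]
gripper_width: 26.3
grasp_force: 59.7
```

Request:
arm_command --steps '[0, 0, 0.001, 0, 0, 0, 0.001, 0, 0, 0, 0, 0]'

```text
clock: 8.6
position: [541.2, -368.8, 116.0]
ee_rot: [-0.0, 1.0, -0.001, 0.001]
contact_force: [-1.7, 0.9, 5.9]
gripper_width: 26.6
grasp_force: 60.6
```

Request:
arm_command --steps '[0, 0, 0, 0, 0, 0, 0, 0, 0, 0, 0, 0, 0, 0, 0, 0, 0, 0, -0.02, 0, 0, 0, -0.03, 0, 0, 0, -0.03, 0, 0, 0, -0.03, 0]' --grip 0.052

```text
clock: 9.6
position: [540.7, -368.4, 225.2]
ee_rot: [0.0, 1.0, 0.0, -0.0]
contact_force: [-0.8, 0.2, 0.3]
gripper_width: 51.6
grasp_force: 0.0
```

Request:
arm_command --steps '[-0.0039, 0.0314, 0, 0, -0.0039, 0.0314, 0, 0, -0.0039, 0.0314, 0, 0, -0.0039, 0.0314, 0, 0, -0.0039, 0.0314, 0, 0, -0.0039, 0.0314, 0, 0, -0.0039, 0.0314, 0, 0, -0.0039, 0.0314, 0, 0, -0.0039, 0.0314, 0, 0, -0.0039, 0.0314, 0, 0, -0.0039, 0.0314, 0, 0, -0.0039, 0.0314, 0, 0, 0, 0, 0, 0, 0, 0, 0, 0]'

```text
clock: 11.35
position: [587.5, 8.1, 224.2]
ee_rot: [0.0, 1.0, -0.0, -0.0]
contact_force: [-0.5, -0.6, -0.3]
gripper_width: 51.7
grasp_force: 0.0
```

Descend to 114 over the white bottle and close.

Request:
arm_command --steps '[-0.0005, 0, 0.02, 0, 0, 0, 0.02, 0, 0, 0, 0.02, 0, 0, 0, 0.02, 0, 0, 0, 0.015, 0, 0, 0, 0.01, 0, 0, 0, 0.005, 0, 0, 0, 0, 0, 0, 0, 0, 0]'

```text
clock: 12.48
position: [588.6, 8.5, 115.0]
ee_rot: [-0.0, 1.0, 0.0, 0.001]
contact_force: [-0.1, -0.3, 0.3]
gripper_width: 52.0
grasp_force: 0.0
```

Request:
arm_command --steps '[0, 0, 0, 0, 0, 0, 0, 0, 0, 0, 0, 0, 0, 0, 0, 0, 0, 0, 0, 0, 0, 0, 0, 0]' --grip 0.02

```text
clock: 13.22
position: [588.8, 8.5, 115.0]
ee_rot: [-0.0, 1.0, 0.0, 0.001]
contact_force: [0.3, 0.9, 5.6]
gripper_width: 26.2
grasp_force: 59.4
```

Request:
arm_command --steps '[0, 0, -0.004, 0, 0, 0, -0.012, 0, 0, 0, -0.018, 0, 0, 0, -0.018, 0, 0, 0, -0.018, 0, 0.0044, -0.026, 0, 0, 0.0044, -0.026, 0, 0, 0.0044, -0.026, 0, 0, 0.0044, -0.026, 0, 0, 0.0044, -0.026, 0, 0, 0.0044, -0.026, 0, 0, 0.0044, -0.026, 0, 0, 0.0044, -0.026, 0, 0, 0.0044, -0.026, 0, 0, 0.0044, -0.026, 0, 0, 0.0044, -0.026, 0, 0, 0.0044, -0.026, 0, 0, 0, 0, 0, 0, 0, 0, 0, 0]'

```text
clock: 15.6
position: [534.9, -303.3, 184.0]
ee_rot: [0.0, 1.0, 0.0, -0.0]
contact_force: [-0.6, 1.2, -1.8]
gripper_width: 26.3
grasp_force: 59.4
```

Request:
arm_command --steps '[0, 0, 0.018, 0, 0, 0, 0.018, 0, 0, 0, 0.016, 0, 0, 0, 0.008, 0, 0, 0, 0.004, 0, 0, 0, 0.002, 0, 0, 0, 0.0015, 0, 0, 0, 0.0015, 0, 0, 0, 0.001, 0, 0, 0, 0, 0, 0, 0, 0, 0]'

```text
clock: 16.98
position: [535.5, -303.8, 115.1]
ee_rot: [0.0, 1.0, -0.0, 0.0]
contact_force: [-0.4, 0.8, 2.1]
gripper_width: 26.3
grasp_force: 59.8
```

Request:
arm_command --steps '[0, 0, 0.0005, 0, 0, 0, 0, 0, 0, 0, 0, 0, 0, 0, 0, 0, 0, 0, 0, 0, 0, 0, -0.02, 0, 0, 0, -0.03, 0, 0, 0, -0.03, 0, 0, 0, -0.03, 0]' --grip 0.052

```text
clock: 18.1
position: [535.2, -303.6, 224.8]
ee_rot: [0.0, 1.0, -0.0, 0.0]
contact_force: [0.5, 0.2, -0.3]
gripper_width: 52.3
grasp_force: 0.0
```

Request:
arm_command --steps '[-0.0102, 0.0298, 0, 0, -0.0102, 0.0298, 0, 0, -0.0102, 0.0298, 0, 0, -0.0102, 0.0298, 0, 0, -0.0102, 0.0298, 0, 0, -0.0102, 0.0298, 0, 0, -0.0102, 0.0298, 0, 0, -0.0102, 0.0298, 0, 0, -0.0102, 0.0298, 0, 0, -0.0102, 0.0298, 0, 0, -0.0102, 0.0298, 0, 0, -0.0102, 0.0298, 0, 0, 0, 0, 0, 0, 0, 0, 0, 0]'

```text
clock: 19.85
position: [657.5, 53.7, 223.6]
ee_rot: [0.0, 1.0, -0.0, -0.0]
contact_force: [0.3, -0.9, 0.7]
gripper_width: 52.0
grasp_force: 0.0
```

Request:
arm_command --steps '[0, 0, 0.02, 0, 0, 0, 0.02, 0, 0, 0, 0.02, 0, 0, 0, 0.02, 0, 0, 0, 0.013, 0, 0, 0, 0.008, 0, 0, 0, 0.004, 0, 0, 0, 0, 0, 0, 0, 0, 0]'

```text
clock: 20.98
position: [658.1, 54.1, 119.5]
ee_rot: [0.0, 1.0, 0.0, 0.001]
contact_force: [0.2, 0.2, 0.3]
gripper_width: 51.8
grasp_force: 0.0
```

Request:
arm_command --steps '[0, 0, 0, 0, 0, 0, 0, 0, 0, 0, 0, 0, 0, 0, 0, 0, 0, 0, 0, 0, 0, 0, 0, 0]' --grip 0.02

```text
clock: 21.72
position: [658.2, 53.9, 119.5]
ee_rot: [0.0, 1.0, -0.0, 0.001]
contact_force: [0.3, -0.0, 5.2]
gripper_width: 26.6
grasp_force: 59.2
```

Request:
arm_command --steps '[0, 0, -0.004, 0, 0, 0, -0.012, 0, 0, 0, -0.018, 0, 0, 0, -0.018, 0, 0, 0, -0.018, 0, 0, 0, -0.01, 0, 0.0106, -0.0244, 0, 0, 0.0106, -0.0244, 0, 0, 0.0106, -0.0244, 0, 0, 0.0106, -0.0244, 0, 0, 0.0106, -0.0244, 0, 0, 0.0106, -0.0244, 0, 0, 0.0106, -0.0244, 0, 0, 0.0106, -0.0244, 0, 0, 0.0106, -0.0244, 0, 0, 0.0106, -0.0244, 0, 0, 0.0106, -0.0244, 0, 0, 0.0106, -0.0244, 0, 0, 0, 0, 0, 0, 0, 0, 0, 0]'

```text
clock: 24.22
position: [530.0, -239.3, 198.8]
ee_rot: [0.001, 1.0, 0.0, 0.0]
contact_force: [1.0, 0.1, -3.5]
gripper_width: 26.3
grasp_force: 59.4
```

Request:
arm_command --steps '[0, 0, 0.018, 0, 0, 0, 0.018, 0, 0, 0, 0.018, 0, 0, 0, 0.014, 0, 0, 0, 0.005, 0, 0, 0, 0.002, 0, 0, 0, 0.0015, 0, 0, 0, 0.0015, 0, 0, 0, 0.001, 0, 0, 0, 0, 0, 0, 0, 0, 0]'

```text
clock: 25.6
position: [530.5, -238.9, 119.9]
ee_rot: [0.0, 1.0, -0.0, 0.0]
contact_force: [-0.6, -0.5, -2.6]
gripper_width: 26.7
grasp_force: 59.5
```

Request:
arm_command --steps '[0, 0, 0.001, 0, 0, 0, 0.0005, 0, 0, 0, 0, 0]'

```text
clock: 25.98
position: [530.9, -239.1, 119.4]
ee_rot: [-0.0, 1.0, -0.0, 0.001]
contact_force: [-0.8, 1.1, 4.9]
gripper_width: 26.4
grasp_force: 60.2
```

Request:
arm_command --steps '[0, 0, 0, 0, 0, 0, 0, 0, 0, 0, 0, 0, 0, 0, 0, 0, 0, 0, -0.02, 0, 0, 0, -0.03, 0, 0, 0, -0.03, 0, 0, 0, -0.02, 0, 0, 0, 0, 0]' --grip 0.052

```text
clock: 27.1
position: [531.4, -239.0, 220.0]
ee_rot: [0.0, 1.0, -0.0, 0.002]
contact_force: [0.3, 0.5, -0.3]
gripper_width: 52.5
grasp_force: 0.0
```

```bash
python3 - <<'E'
from h import *
I=get_image("side")[70:310,200:520];T=get_image("top")[165:315,255:515]
cv2.imwrite("pics/s2.png",cv2.resize(I,None,fx=2.5,fy=2.5)[...,::-1]);cv2.imwrite("pics/t2.png",cv2.resize(T,None,fx=3,fy=3)[...,::-1])
E
```

```text
(no output)
```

View pics/s2.png

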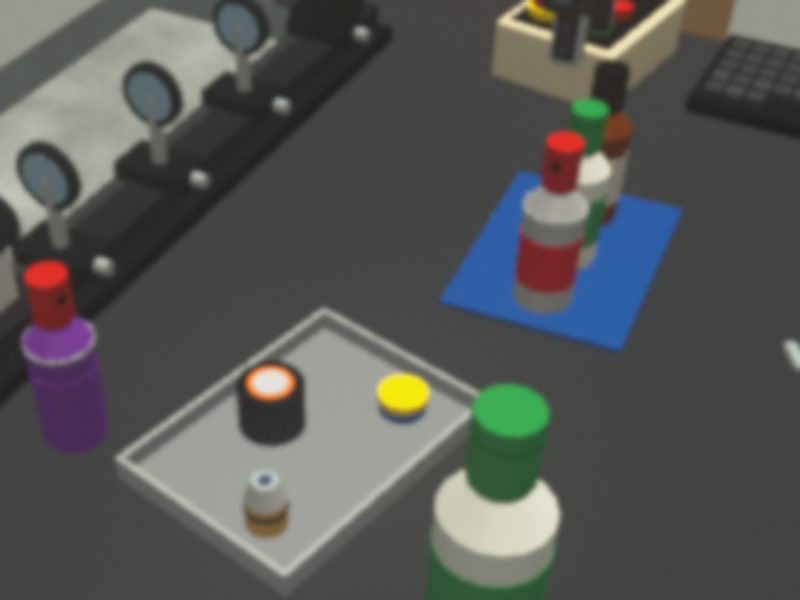

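View pics/t2.png

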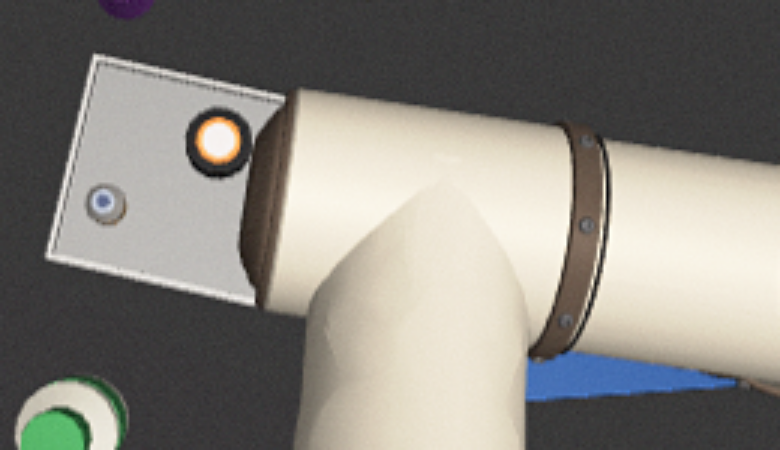

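All three stand on the mat (caps in the side crop at (565,142), (590,110), (610,75)). The sensor is alone at the back at (270,400). Now to the sensor.

Request:
arm_command --steps '[-0.0117, 0.0233, 0, 0, -0.0117, 0.0233, 0, 0, -0.0117, 0.0233, 0, 0, -0.0117, 0.0233, 0, 0, -0.0117, 0.0233, 0, 0, -0.0117, 0.0233, 0, 0, -0.0117, 0.0233, 0, 0, -0.0117, 0.0233, 0, 0, -0.0117, 0.0233, 0, 0, -0.0117, 0.0233, 0, 0, 0, 0, 0.04, 0, 0, 0, 0.04, 0, 0, 0, 0.03, 0, 0, 0, 0.03, 0, 0, 0, 0, 0, 0, 0, 0, 0]' --grip 0.085

```text
clock: 29.2
position: [648.7, -5.4, 79.5]
ee_rot: [-0.0, 1.0, -0.0, 0.001]
contact_force: [0.3, -0.3, 0.3]
gripper_width: 85.2
grasp_force: 0.0
```

Request:
arm_command --steps '[0, 0, 0.02, 0, 0, 0, 0.015, 0, 0, 0, 0.015, 0, 0, 0, 0.01, 0, 0, 0, 0.008, 0, 0, 0, 0, 0, 0, 0, 0, 0]'

```text
clock: 30.08
position: [647.9, -5.8, 10.7]
ee_rot: [0.0, 1.0, 0.0, 0.0]
contact_force: [1.0, 0.9, -0.5]
gripper_width: 84.8
grasp_force: 0.0
```

Request:
arm_command --steps '[0, 0, 0, 0, 0, 0, 0, 0, 0, 0, 0, 0, 0, 0, 0, 0, 0, 0, 0, 0, 0, 0, 0, 0, 0, 0, 0, 0]' --grip 0.04

```text
clock: 30.95
position: [648.1, -5.6, 11.0]
ee_rot: [-0.0, 1.0, 0.0, 0.001]
contact_force: [-0.1, 1.8, 6.8]
gripper_width: 48.6
grasp_force: 62.5
```

Request:
arm_command --steps '[0, 0, -0.004, 0, 0, 0, -0.012, 0, 0, 0, -0.02, 0, 0, 0, -0.02, 0, 0, 0, -0.02, 0, 0, 0, -0.02, 0, 0, 0, -0.02, 0, 0, 0, -0.014, 0, 0, 0, 0, 0, 0, 0, 0, 0]'

```text
clock: 32.2
position: [646.8, -5.9, 139.3]
ee_rot: [0.0, 1.0, 0.0, -0.001]
contact_force: [0.3, 0.2, -2.0]
gripper_width: 48.8
grasp_force: 62.3
```

Request:
arm_command --steps '[0.009, 0.0243, 0, 0, 0.009, 0.0243, 0, 0, 0.009, 0.0243, 0, 0, 0.009, 0.0243, 0, 0, 0.009, 0.0243, 0, 0, 0.009, 0.0243, 0, 0, 0.009, 0.0243, 0, 0, 0.009, 0.0243, 0, 0, 0.009, 0.0243, 0, 0, 0.009, 0.0243, 0, 0, 0.009, 0.0243, 0, 0, 0.009, 0.0243, 0, 0, 0.009, 0.0243, 0, 0, 0.009, 0.0243, 0, 0, 0, 0, 0.02, 0, 0, 0, 0.02, 0, 0, 0, 0.02, 0, 0, 0, 0, 0, 0, 0, 0, 0]'

```text
clock: 34.58
position: [521.9, 334.5, 80.5]
ee_rot: [-0.0, 1.0, -0.0, 0.0]
contact_force: [0.9, 0.0, -1.6]
gripper_width: 48.6
grasp_force: 62.4
```

```bash
python3 - <<'E'
from h import *
I=get_image("side")[300:480,130:400]
cv2.imwrite("pics/s3.png",cv2.resize(I,None,fx=2.9,fy=2.9)[...,::-1])
E
```

```text
(no output)
```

View pics/s3.png

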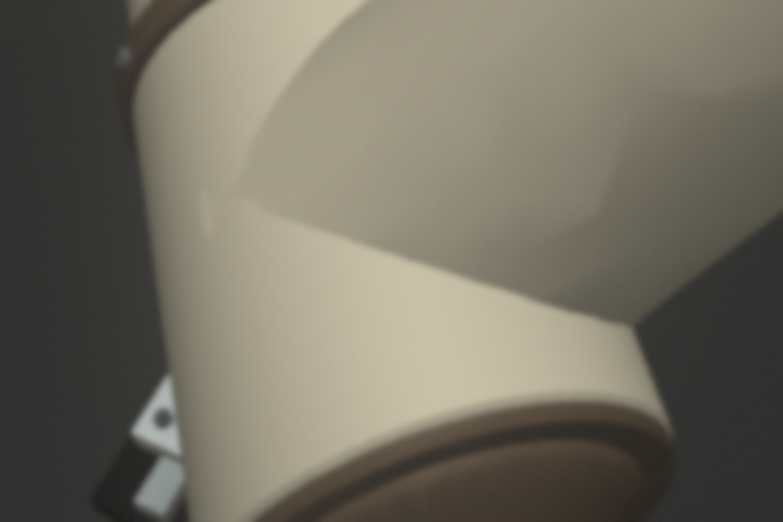

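The arm hides the chuck in this view. The positions are consistent between both cameras, so I lower (expected contact at TCP ≈ 55).

Request:
arm_command --steps '[0, 0, 0.012, 0, 0, 0, 0.006, 0, 0, 0, 0.003, 0, 0, 0, 0.0015, 0, 0, 0, 0.0015, 0, 0, 0, 0.001, 0, 0, 0, 0, 0, 0, 0, 0, 0]'

```text
clock: 35.62
position: [521.7, 334.4, 55.4]
ee_rot: [0.0, 1.0, 0.0, 0.0]
contact_force: [0.4, -1.1, -2.0]
gripper_width: 48.8
grasp_force: 62.4
```

Request:
arm_command --steps '[0, 0, 0.001, 0, 0, 0, 0, 0]'

```text
clock: 35.88
position: [521.7, 334.5, 55.0]
ee_rot: [-0.0, 1.0, 0.0, 0.0]
contact_force: [-1.4, 0.2, 3.8]
gripper_width: 49.0
grasp_force: 62.7
```

Request:
arm_command --steps '[0, 0, 0, 0, 0, 0, 0, 0, 0, 0, 0, 0, 0, 0, 0, 0, 0, 0, 0, 0, 0, 0, -0.02, 0, 0, 0, -0.03, 0, 0, 0, -0.04, 0, 0, 0, -0.04, 0, 0, 0, -0.04, 0, 0, 0, 0, 0]' --grip 0.085

```text
clock: 37.25
position: [523.1, 335.6, 228.7]
ee_rot: [-0.0, 1.0, 0.003, 0.003]
contact_force: [0.3, -0.5, -0.4]
gripper_width: 85.1
grasp_force: 0.0
```

Request:
arm_command --steps '[-0.0005, -0.0319, 0, 0, -0.0005, -0.0319, 0, 0, -0.0005, -0.0319, 0, 0, -0.0005, -0.0319, 0, 0, -0.0005, -0.0319, 0, 0, -0.0005, -0.0319, 0, 0, -0.0005, -0.0319, 0, 0, -0.0005, -0.0319, 0, 0, -0.0005, -0.0319, 0, 0, -0.0005, -0.0319, 0, 0, -0.0005, -0.0319, 0, 0, -0.0005, -0.0319, 0, 0, -0.0005, -0.0319, 0, 0, -0.0005, -0.0319, 0, 0, -0.0005, -0.0319, 0, 0, -0.0005, -0.0319, 0, 0, -0.0005, -0.0319, 0, 0, -0.0005, -0.0319, 0, 0, 0, 0, 0, 0, 0, 0, 0, 0]' --grip 0.052

```text
clock: 39.75
position: [530.0, -239.5, 223.5]
ee_rot: [0.0, 1.0, 0.0, -0.001]
contact_force: [0.5, -0.5, 1.0]
gripper_width: 52.0
grasp_force: 0.0
```

```bash
python3 - <<'E'
from h import *
T=get_image("top")
I=get_image("side")
for n,im,u,r in(("top",T,(173,268),20),("side",I,(258,390),40)):
    h,s,v=hsv(im); m=near((s<60)&(v>150),u,r); ys,xs=np.nonzero(m); print(n,m.sum(),ray(n,(xs.mean(),ys.mean()),88).round(1))
a=cv2.resize(T[215:315,110:230],None,fx=4,fy=4);b=cv2.resize(I[330:480,150:350],(533,400))
cv2.imwrite("pics/c3.png",np.hstack([cv2.resize(a,(400,333))[:333],cv2.resize(b,(400,333))])[...,::-1])
E
```

```text
top 104 [522.4 334.5  88. ]
side 1951 [536.1 309.5  88. ]
```

View pics/c3.png

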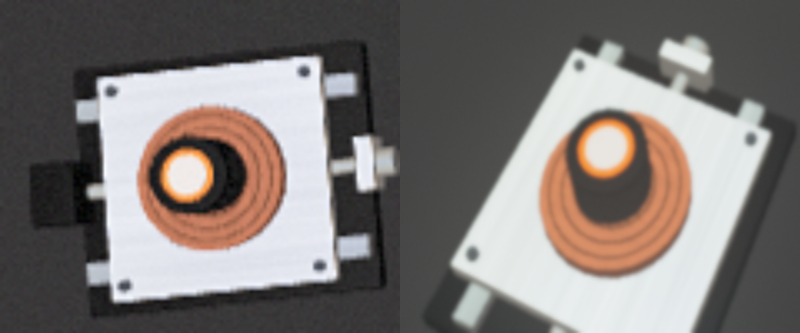

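The sensor stands upright near the centre of the chuck (measured 522.4, 334.5 against chuck 521.4, 334). Returning the duster can.

Request:
arm_command --steps '[-0.0009, 0, 0.02, 0, 0, 0.0005, 0.02, 0, 0, 0, 0.02, 0, 0, 0, 0.02, 0, 0, 0, 0.013, 0, 0, 0, 0.008, 0, 0, 0, 0.003, 0, 0, 0, 0, 0, 0, 0, 0, 0]'

```text
clock: 40.98
position: [531.8, -239.5, 120.9]
ee_rot: [0.0, 1.0, -0.0, 0.001]
contact_force: [-0.2, -0.8, 1.3]
gripper_width: 51.9
grasp_force: 0.0
```

Request:
arm_command --steps '[0, 0, 0, 0, 0, 0, 0, 0, 0, 0, 0, 0, 0, 0, 0, 0, 0, 0, 0, 0, 0, 0, 0, 0]' --grip 0.02

```text
clock: 41.72
position: [531.9, -239.5, 120.9]
ee_rot: [-0.0, 1.0, -0.0, 0.001]
contact_force: [0.4, 0.1, 6.6]
gripper_width: 26.3
grasp_force: 59.6
```

Request:
arm_command --steps '[0, 0, -0.004, 0, 0, 0, -0.012, 0, 0, 0, -0.018, 0, 0, 0, -0.018, 0, 0, 0, -0.018, 0, 0, 0, -0.01, 0, -0.0106, 0.0244, 0, 0, -0.0106, 0.0244, 0, 0, -0.0106, 0.0244, 0, 0, -0.0106, 0.0244, 0, 0, -0.0106, 0.0244, 0, 0, -0.0106, 0.0244, 0, 0, -0.0106, 0.0244, 0, 0, -0.0106, 0.0244, 0, 0, -0.0106, 0.0244, 0, 0, -0.0106, 0.0244, 0, 0, -0.0106, 0.0244, 0, 0, -0.0106, 0.0244, 0, 0, 0, 0, 0, 0, 0, 0, 0, 0]'

```text
clock: 44.22
position: [658.6, 53.7, 200.0]
ee_rot: [-0.0, 1.0, -0.0, -0.0]
contact_force: [0.2, 1.0, -3.2]
gripper_width: 26.3
grasp_force: 59.5
```

Request:
arm_command --steps '[0, 0, 0.018, 0, 0, 0, 0.018, 0, 0, 0, 0.018, 0, 0, 0, 0.014, 0, 0, 0, 0.005, 0, 0, 0, 0.002, 0, 0, 0, 0.0015, 0, 0, 0, 0.0015, 0, 0, 0, 0.001, 0, 0, 0, 0, 0, 0, 0, 0, 0]'

```text
clock: 45.6
position: [658.7, 53.5, 121.4]
ee_rot: [0.0, 1.0, 0.0, 0.0]
contact_force: [0.6, -0.6, -3.2]
gripper_width: 26.5
grasp_force: 59.4
```

Request:
arm_command --steps '[0, 0, 0.001, 0, 0, 0, 0.0005, 0, 0, 0, 0, 0]'

```text
clock: 45.98
position: [659.1, 53.5, 121.0]
ee_rot: [-0.0, 1.0, 0.0, 0.001]
contact_force: [-0.6, -0.1, 3.0]
gripper_width: 25.9
grasp_force: 60.1
```

Request:
arm_command --steps '[0, 0, 0, 0, 0, 0, 0, 0, 0, 0, 0, 0, 0, 0, 0, 0, 0, 0, -0.02, 0, 0, 0, -0.03, 0, 0, 0, -0.03, 0, 0, 0, -0.024, 0, 0, 0, 0, 0]' --grip 0.052

```text
clock: 47.1
position: [659.8, 53.7, 226.3]
ee_rot: [0.0, 1.0, 0.001, 0.002]
contact_force: [0.2, 0.6, -0.1]
gripper_width: 52.2
grasp_force: 0.0
```

Request:
arm_command --steps '[0.0103, -0.0298, 0, 0, 0.0103, -0.0298, 0, 0, 0.0103, -0.0298, 0, 0, 0.0103, -0.0298, 0, 0, 0.0103, -0.0298, 0, 0, 0.0103, -0.0298, 0, 0, 0.0103, -0.0298, 0, 0, 0.0103, -0.0298, 0, 0, 0.0103, -0.0298, 0, 0, 0.0103, -0.0298, 0, 0, 0.0103, -0.0298, 0, 0, 0.0103, -0.0298, 0, 0, 0, 0, 0, 0, 0, 0, 0, 0]'

```text
clock: 48.85
position: [534.6, -303.8, 222.8]
ee_rot: [0.0, 1.0, 0.0, -0.001]
contact_force: [-0.9, -0.0, 0.6]
gripper_width: 51.7
grasp_force: 0.0
```

Request:
arm_command --steps '[0, 0, 0.02, 0, 0, 0, 0.02, 0, 0, 0, 0.02, 0, 0, 0, 0.02, 0, 0, 0, 0.015, 0, 0, 0, 0.009, 0, 0, 0, 0.005, 0, 0, 0, 0, 0, 0, 0, 0, 0]'

```text
clock: 49.98
position: [535.4, -304.3, 115.5]
ee_rot: [0.0, 1.0, -0.0, 0.001]
contact_force: [-0.1, -0.6, -1.0]
gripper_width: 52.0
grasp_force: 0.0
```

Request:
arm_command --steps '[0, 0, 0, 0, 0, 0, 0, 0, 0, 0, 0, 0, 0, 0, 0, 0, 0, 0, 0, 0, 0, 0, 0, 0]' --grip 0.02

```text
clock: 50.72
position: [535.5, -304.3, 115.5]
ee_rot: [-0.0, 1.0, -0.0, 0.001]
contact_force: [0.6, 0.7, 6.0]
gripper_width: 26.3
grasp_force: 59.7
```

Request:
arm_command --steps '[0, 0, -0.004, 0, 0, 0, -0.012, 0, 0, 0, -0.018, 0, 0, 0, -0.018, 0, 0, 0, -0.018, 0, -0.0044, 0.026, 0, 0, -0.0044, 0.026, 0, 0, -0.0044, 0.026, 0, 0, -0.0044, 0.026, 0, 0, -0.0044, 0.026, 0, 0, -0.0044, 0.026, 0, 0, -0.0044, 0.026, 0, 0, -0.0044, 0.026, 0, 0, -0.0044, 0.026, 0, 0, -0.0044, 0.026, 0, 0, -0.0044, 0.026, 0, 0, -0.0044, 0.0265, 0, 0, 0, 0, 0, 0, 0, 0, 0, 0]'

```text
clock: 53.1
position: [587.4, 8.1, 184.7]
ee_rot: [0.0, 1.0, -0.0, -0.0]
contact_force: [-0.8, 0.8, -3.3]
gripper_width: 26.3
grasp_force: 59.5
```

Request:
arm_command --steps '[0, 0, 0.018, 0, 0, 0, 0.018, 0, 0, 0, 0.016, 0, 0, 0, 0.008, 0, 0, 0, 0.004, 0, 0, 0, 0.002, 0, 0, 0, 0.0015, 0, 0, 0, 0.0015, 0, 0, 0, 0, 0, 0, 0, 0, 0]'

```text
clock: 54.35
position: [587.9, 8.4, 116.0]
ee_rot: [0.0, 1.0, 0.0, 0.0]
contact_force: [-0.1, -0.2, -2.8]
gripper_width: 26.3
grasp_force: 59.5
```

Request:
arm_command --steps '[0, 0, 0.001, 0, 0, 0, 0.0005, 0, 0, 0, 0, 0]'

```text
clock: 54.72
position: [588.5, 8.5, 115.6]
ee_rot: [-0.0, 1.0, 0.0, 0.001]
contact_force: [-1.5, 0.6, 5.2]
gripper_width: 26.4
grasp_force: 60.3
```

Request:
arm_command --steps '[0, 0, 0, 0, 0, 0, 0, 0, 0, 0, 0, 0, 0, 0, 0, 0, 0, 0, -0.02, 0, 0, 0, -0.03, 0, 0, 0, -0.03, 0, 0, 0, -0.03, 0, 0, 0, 0, 0]' --grip 0.052

```text
clock: 55.85
position: [589.3, 8.6, 227.2]
ee_rot: [-0.0, 1.0, 0.001, 0.003]
contact_force: [0.8, -0.0, 0.0]
gripper_width: 52.1
grasp_force: 0.0
```

Request:
arm_command --steps '[0.0039, -0.0314, 0, 0, 0.0039, -0.0314, 0, 0, 0.0039, -0.0314, 0, 0, 0.0039, -0.0314, 0, 0, 0.0039, -0.0314, 0, 0, 0.0039, -0.0314, 0, 0, 0.0039, -0.0314, 0, 0, 0.0039, -0.0314, 0, 0, 0.0039, -0.0314, 0, 0, 0.0039, -0.0314, 0, 0, 0.0039, -0.0314, 0, 0, 0.0039, -0.0314, 0, 0, 0, 0, 0, 0, 0, 0, 0, 0]'

```text
clock: 57.6
position: [540.6, -368.0, 223.2]
ee_rot: [0.0, 1.0, 0.001, -0.001]
contact_force: [-0.0, 0.3, 0.9]
gripper_width: 52.0
grasp_force: 0.0
```

Request:
arm_command --steps '[0, 0, 0.02, 0, 0, 0, 0.02, 0, 0, 0, 0.02, 0, 0, 0, 0.02, 0, 0, 0, 0.015, 0, 0, 0, 0.01, 0, 0, 0, 0.003, 0, 0, 0, 0, 0, 0, 0, 0, 0]'

```text
clock: 58.72
position: [541.3, -368.7, 117.1]
ee_rot: [0.0, 1.0, -0.0, 0.001]
contact_force: [-0.3, -0.2, -0.9]
gripper_width: 51.9
grasp_force: 0.0
```

Request:
arm_command --steps '[0, 0, 0, 0, 0, 0, 0, 0, 0, 0, 0, 0, 0, 0, 0, 0, 0, 0, 0, 0, 0, 0, 0, 0]' --grip 0.02

```text
clock: 59.48
position: [541.4, -368.8, 117.0]
ee_rot: [-0.0, 1.0, -0.0, 0.001]
contact_force: [0.2, -1.1, 4.4]
gripper_width: 26.1
grasp_force: 59.3
```

Request:
arm_command --steps '[0, 0, -0.004, 0, 0, 0, -0.012, 0, 0, 0, -0.018, 0, 0, 0, -0.018, 0, 0, 0, -0.018, 0, -0.0085, 0.0273, 0, 0, -0.0085, 0.0273, 0, 0, -0.0085, 0.0273, 0, 0, -0.0085, 0.0273, 0, 0, -0.0085, 0.0273, 0, 0, -0.0085, 0.0273, 0, 0, -0.0085, 0.0273, 0, 0, -0.0085, 0.0273, 0, 0, -0.0085, 0.0273, 0, 0, -0.0085, 0.0273, 0, 0, -0.0085, 0.0273, 0, 0, 0, 0, 0, 0, 0, 0, 0, 0]'

```text
clock: 61.72
position: [634.4, -68.2, 186.9]
ee_rot: [-0.0, 1.0, 0.0, 0.0]
contact_force: [0.7, -0.8, -3.1]
gripper_width: 26.1
grasp_force: 59.6
```

Request:
arm_command --steps '[0, 0, 0.018, 0, 0, 0, 0.018, 0, 0, 0, 0.016, 0, 0, 0, 0.008, 0, 0, 0, 0.004, 0, 0, 0, 0.002, 0, 0, 0, 0.0015, 0, 0, 0, 0.0015, 0, 0, 0, 0, 0, 0, 0, 0, 0]'

```text
clock: 62.98
position: [634.6, -68.1, 117.5]
ee_rot: [0.0, 1.0, 0.0, 0.0]
contact_force: [-0.5, 0.7, -3.3]
gripper_width: 26.1
grasp_force: 59.5
```

Request:
arm_command --steps '[0, 0, 0.001, 0, 0, 0, 0.0005, 0, 0, 0, 0, 0]'

```text
clock: 63.35
position: [635.1, -68.2, 117.0]
ee_rot: [-0.0, 1.0, -0.0, 0.001]
contact_force: [-1.3, 0.4, 3.5]
gripper_width: 26.3
grasp_force: 60.3
```

Release, rise, and back off toward the mat for a check.

Request:
arm_command --steps '[0, 0, 0, 0, 0, 0, 0, 0, 0, 0, 0, 0, 0, 0, 0, 0, 0, 0, -0.02, 0, 0, 0, -0.03, 0, 0, 0, -0.03, 0, 0, 0, -0.03, 0, 0.012, -0.036, 0, 0, 0.012, -0.036, 0, 0, 0.012, -0.036, 0, 0, 0.012, -0.036, 0, 0, 0.012, -0.036, 0, 0, 0.012, -0.036, 0, 0, 0.012, -0.036, 0, 0, 0.012, -0.036, 0, 0, 0.012, -0.036, 0, 0, 0, 0, 0, 0, 0, 0, 0, 0]' --grip 0.052

```text
clock: 65.72
position: [526.4, -391.9, 225.6]
ee_rot: [0.0, 1.0, 0.0, -0.0]
contact_force: [-0.1, 0.3, 0.9]
gripper_width: 52.1
grasp_force: 0.0
```

```bash
python3 - <<'E'
from h import *
I={n:get_image(n) for n in("top","side")}
h,S_,v=hsv(I["side"]);g2=(h>40)&(h<90)&(S_>90)&(v>50); g2[215:]=0
m=near(g2,(335,203),16);print("white",fit("side",m,587,8,14,109,142))
for n,c,u,p,H in(("side","red",(282,203),(658,54),148),("side","black",(333,168),(633,-68),144),("top","red",(298,200),(658,54),148)):
    print(n,c,fit(n,near(col(I[n],c),u,14),*p,14,H-33,H))
b=I["side"][130:480,160:480];cv2.imwrite("pics/f.png",cv2.resize(b,(548,600))[...,::-1]);print(read_state()["clock"])
E
```

```text
white (array([589.91703615,   7.017108  ]), np.float64(0.8343145500420521))
side red (array([658.58848003,  54.31590774]), np.float64(0.8027800715661987))
side black (array([634.03659701, -69.74638009]), np.float64(0.7916129032258065))
top red (array([659.20465755,  53.68764877]), np.float64(0.8215088282504013))
65.825
```

View pics/f.png

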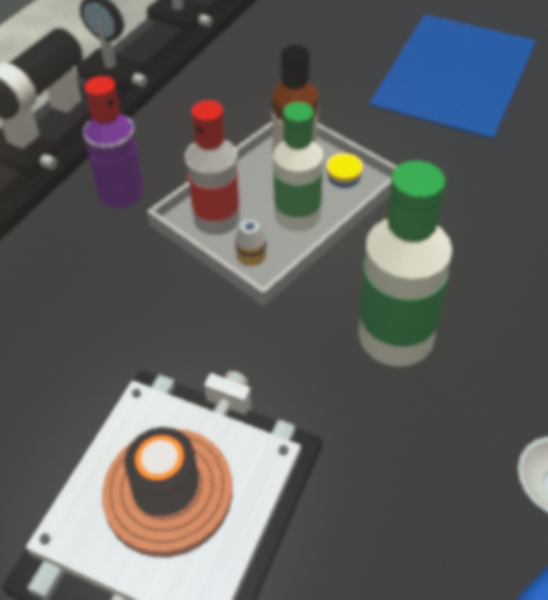

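All three containers are back upright within about 2 mm, the sensor stands on the chuck at (160,470), and the objective and lens case are undisturbed.

```bash
python3 -c "
from bench import *
print(job_done())"
```

```text
the job is handed in; nothing more can be done
None
```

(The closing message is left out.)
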